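Show what to put away, and where

ROBOT

A 6-joint arm with a two-finger parallel gripper is mounted at the origin on the work surface. World frame = base frame: x ahead of the robot, y to its left, z up, the work surface at z = 0. Lengths are in m, angles in rad, forces in N, time in s.
With the tool pointing down it reaches from about 0.3 to 0.875 m from the base axis. Payload 6.4 kg.
Tool frame: the origin (TCP) lies where the fingers leave the gripper's body, on its centre line; the fingertips stand 73 mm ahead of it and the grasp point (between the pads) lies 54 mm ahead of it; z points along the fingers, y is the line along which they close (so a half turn about z gives the same grasp; the last joint's range is limited). The gripper opens to 85 mm and grips with 20 to 120 N. Pads are 22 mm wide; open, the fingers measure 114 mm over their backs; the gripper's body (76 mm by 85 mm) begins 54 mm behind the grasp point. The pads swing forward as they close: fully open they stand 13 mm farther back than shut.
Start: joints at [0.898, 0.181, 1.607, -0, 1.354, -0.206], TCP at [0.259, 0.514, 0.304] pointing down, gripper open.
Joint ranges: [-2.99, 2.99], [-0.89, 2.07], [0.3, 2.58], [-1.14, 4.28], [0, 2.63], [-3.12, 3.12]. Speed limits (rad/s): [2.57, 2.57, 3.01, 3.14, 3.14, 3.14].

INTERFACE

Orientations are given as a unit quaternion [w, x, y, z].
In Python, from bench import ctrl gives the robot as it stands.
- The arm moves only by the tool carry_out, never from a script. Its argument "steps" is one flat list of numbers, 7 for each row, row after row: the shift along the tool's x, y, z in m, then the turn, a rotation vector about the tool's x, y, z in rad, then the opening, from 0 (shut) to 1 (fully open). In form: [dx, dy, dz, wx, wy, wz, claw, dx, dy, dz, wx, wy, wz, claw, ...]. A call has 1 to 20 rows; each row is the pose to reach, as a shift and turn from the pose commanded when the call began, along the tool's axes at that moment; what a row does not reach only later rows make up. A row lasts 1/10 s, in which the tool goes at most 50 mm and 8.59 degrees, less where a joint would pass 70% of its speed; a pose out of reach is approached as far as the arm can. A call with a gripper value outside its range is refused whole. The fingers move at their own pace and stop on an object; the grip force is fixed at half the most. Time passes only in rows, so rows that repeat a pose let the fingers close. It gives the time, the measured TCP pose, the force, the opening and the grip force at its end, in the units of the state.
- ctrl.get_obs(): the state, without advancing time (a new reading comes with each control period).
- ctrl.camera(name): name is "scene" or "side" or "wrist"; returns the picture (480x640x3 uint8, red, green, blue); there is no depth.
- ctrl.camera_params(name): a dict with "vertical_fov" (degrees; the focal length in pixels is half the picture's height over the tangent of half this angle, whatever the lens; pixels are square), "cx", "cy" (the principal point, pixels), "cam_to_world" (4x4, takes a point from camera to world coordinates); the wrist camera has in their place "hand_eye" (4x4, takes a point from camera to tool coordinates, whose origin is the TCP and whose axes are the flange's). Camera axes: x right, y down, z forward; pixel columns grow to the right and rows downward; lengths in m; the calibration is good to about 2 mm. A picture is of the moment at which its call begins: read the wrist's pose just before it. camera_params takes no time and is no camera call.
- ctrl.hand_in(): hands the job in; it is judged then, once.
The state is a dict: "time_s": time; "q": joint angles; "dq": joint speeds; "joint_efforts": joint torques, N m; "eef_pos": TCP position; "eef_rot": TCP orientation; "wrist_force": force on the tool from outside, world axes, zero at the start; "torque": the same for the moment, N m; "opening": opening from 0.0 (shut) to 1.0 (fully open); "grasp_force": force on a finger pad.
Only numpy, scipy, OpenCV 4.12 (cv2) and the standard library are available. Lean on these libraries where they do the work, as an engineer would, in place of code of your own. Each camera call takes 0.05 s, during which the arm holds its last target. There are 200 camera calls.

TASK

Show the helper which fossil to put away and where it goes, by pointing only: hold your fingertips about two centimetres above the middle of the larger of the two ammonites for two seconds, then rise clear and point in the same way into the one empty card tray in the specimen box, for two seconds more, and finish still pointing there. Touch and move nothing, and come down over no other specimen.

Things in the scene. Friction and masses are not known exactly. Their poses are not given: they have to be found in the camera images.
- ammonite_large_top (a point): Larger of the two ammonites on the table: a flat coiled, ribbed fossil shell of grey-brown stone lying on its side, 68 x 58 mm across and 24.5 mm high. This point is the middle of its top, 24.5 mm above the table, z up.
- ammonite_large: The same larger ammonite; origin in the middle of its underside, z up, 0.1 to 0.17 kg, loose.
- ammonite_small: Smaller ammonite of the same shape and stone, 40 x 34 mm across and 14.4 mm high, loose; origin in the middle of its underside. Not the one wanted.
- empty_tray_rim (a point): The one empty white card tray in the specimen box: 74 x 74 mm, 20 mm high, open above, walls 2.5 mm, loose. This point is the centre of its open mouth, level with its rim, 24 mm above the table, z up; x and y run along its sides. It may be in any of the box's six places; the neighbouring trays begin 4 mm away and the stones in them stand up to 54 mm above the table, from about 50 mm off this point, so shut fingers fit here more easily than open ones.
- empty_tray: The same empty card tray; origin in the middle of its underside, which lies 4 mm above the table.
- specimen_box: Open grey plastic box 166 x 244 x 34 mm (x, y, z), walls and floor 4 mm, fixed to the table; origin in the middle of its underside. It holds six card trays, two rows (along its x) of three (along its y), 78 mm apart; five hold a mineral.
- tray_pyrite: White card tray like the empty one, with a group of brassy cubes fixed in it (origin: middle of the tray's underside; highest point 38 mm above that); not to be touched or pointed at
- tray_crystal: White card tray like the empty one, with a small cluster of pointed crystals fixed in it (origin: middle of the tray's underside; highest point 50 mm above that); not to be touched or pointed at
- tray_ore: White card tray like the empty one, with a dark lump of ore fixed in it (origin: middle of the tray's underside; highest point 39 mm above that); not to be touched or pointed at
- tray_geode: White card tray like the empty one, with half a geode (hollow side up) fixed in it (origin: middle of the tray's underside; highest point 27 mm above that); not to be touched or pointed at
- tray_sandstone: White card tray like the empty one, with a tan lump of sandstone fixed in it (origin: middle of the tray's underside; highest point 33 mm above that); not to be touched or pointed at
- drill_core: Stub of grey drill core standing upright on the table, 50 mm diameter, 66 mm high, loose; origin in the middle of its underside.
- quartz_cluster: Cluster of pale pointed crystals on a stone base on the table, 72 x 64 mm, 64 mm high, loose; origin in the middle of its underside.
- trilobite_slab: Dark slate slab on the table with a ribbed oval trilobite on it, 92 x 66 mm, 21 mm high, loose; origin in the middle of its underside.
Things that resemble listed ones, but are neither listed nor needed, are in the scene too. Leave any green or red look-alike of the empty_tray alone.

How it is judged:
By the outcome, as a careful person would: the job done as asked, in the order asked, and still so for the second after the job is handed in, with the robot touching nothing.
It also fails if it takes over 38 s, if anything falls off the work surface, if the arm or the gripper's body presses on something with over 40 N, if the wrist force passes 120 N, or if a joint passes its speed limit or range.

## Working session

There is one attempt and no reset: what is moved stays moved. The work goes in short steps, Python scripts to look and compute and a tool call to move; the robot and the scene stay as the last step left them, time stands still between calls to the robot, and variables do not carry over. Pictures are saved under pics/ and viewed, at most 10 in all, crops included, and the job is handed in when it is done.

Besides the shell and the picture viewer there is one more tool, called after "Call:" as name(argument=value, ...) on one line, values as JSON. carry_out: Moves the arm, as the interface text tells. Its arguments: {"type":"object","properties":{"steps":{"type":"array"}},"required":["steps"]}

```bash
mkdir -p pics
python3 - <<'E'
from bench import ctrl
import cv2,numpy as np
o=ctrl.get_obs();print(o['time_s'],o['eef_pos'],o['eef_rot'],o['opening'])
for n in ['scene','side']:
    p=ctrl.camera_params(n);print(n,p['vertical_fov'],p['cx'],p['cy'],np.round(p['cam_to_world'],3).tolist())
    cv2.imwrite(f'pics/{n}0.png',ctrl.camera(n)[:,:,::-1])
p=ctrl.camera_params('wrist');print(p)
E
```

```text
0.0 [0.25847124 0.51316689 0.30300008] [-3.71478821e-04  2.31289502e-01  9.72884594e-01 -7.71201427e-04] 1.0009578044783347
scene 48.462058720229344 311.7471107498618 238.70943980771978 [[-0.596, 0.662, -0.455, 1.105], [0.803, 0.5, -0.324, 0.434], [0.013, -0.558, -0.83, 1.13], [0.0, 0.0, 0.0, 1.0]]
side 44.66917965714958 328.3844220115485 241.11683798613498 [[0.997, -0.048, 0.065, 0.445], [-0.08, -0.638, 0.766, -0.818], [0.004, -0.769, -0.64, 0.736], [0.0, 0.0, 0.0, 1.0]]
{'vertical_fov': 63.83068939393693, 'cx': 327.14381771452145, 'cy': 239.39810454010342, 'hand_eye': array([[ 1.53898605e-03, -9.59008591e-01, -2.83372818e-01,
         7.19016297e-02],
       [ 9.99998746e-01,  1.37001158e-03,  7.94470139e-04,
         1.13221856e-03],
       [-3.73679645e-04, -2.83373685e-01,  9.59009497e-01,
        -7.04964591e-02],
       [ 0.00000000e+00,  0.00000000e+00,  0.00000000e+00,
         1.00000000e+00]])}
```

View pics/scene0.png

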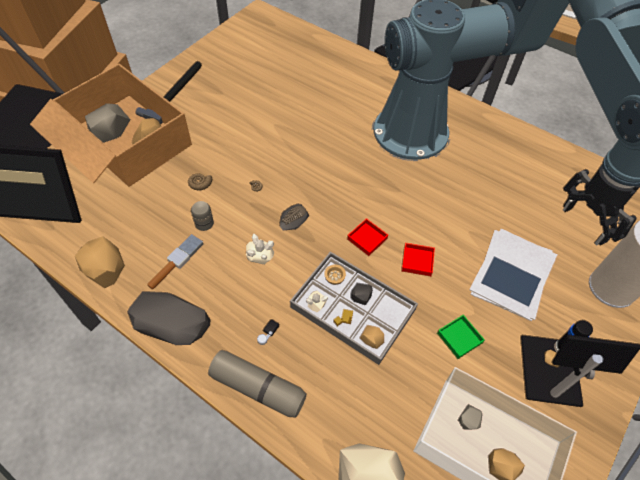

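View pics/side0.png

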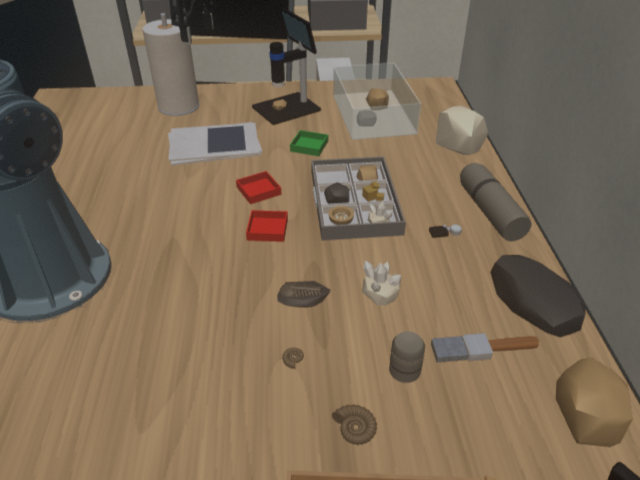

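Scene view: the large ammonite is at (200,181) and the small one at (256,185). The box's empty tray is at about (391,309). In the side view they are at (357,424), (293,357) and (331,180).

Candidates:
- **Ammonite:** large (200,181), small (256,185), geode (335,273). I choose (200,181).
- **Tray:** the white empty one at (391,309). The red ones at (367,237) and (418,260) and the green one at (460,337) are look-alikes. I choose (391,309).

Next I measure both and check the choice in close crops.

```bash
cat > h.py <<'E'
import numpy as np,cv2
from bench import ctrl
def ray(n,uv,T=None):
    p=ctrl.camera_params(n); T=p['cam_to_world'] if T is None else T
    f=240/np.tan(np.radians(p['vertical_fov']/2))
    d=T[:3,:3]@np.array([(uv[0]-p['cx'])/f,(uv[1]-p['cy'])/f,1]); return T[:3,3],d
def onz(n,uv,z,T=None):
    o,d=ray(n,uv,T); return o+d*(z-o[2])/d[2]
def tri(a,b):
    (o1,d1),(o2,d2)=a,b
    s=np.linalg.lstsq(np.c_[d1,-d2],o2-o1,rcond=None)[0]
    return (o1+s[0]*d1+o2+s[1]*d2)/2, np.linalg.norm(o1+s[0]*d1-o2-s[1]*d2)
E
python3 - <<'E'
from h import *
S=cv2.imread('pics/scene0.png');D=cv2.imread('pics/side0.png')
r={}
for n,I,(x0,y0,x1,y1) in [('scene',S,(180,165,222,198)),('side',D,(325,395,390,452)),('scene',S,(244,174,270,196)),('side',D,(275,340,312,375))]:
    c=I[y0:y1,x0:x1]; hsv=cv2.cvtColor(c,cv2.COLOR_BGR2HSV)
    m=((hsv[...,2]<135)).astype(np.uint8)
    m=cv2.morphologyEx(m,cv2.MORPH_CLOSE,np.ones((5,5)))
    k,l,s,ce=cv2.connectedComponentsWithStats(m); i=1+np.argmax(s[1:,4])
    b=s[i]; print(n,b[4],'bbox',b[:2]+[x0,y0],b[2:4],'cen',ce[i]+[x0,y0],'z12',np.round(onz(n,ce[i]+[x0,y0],.012),4))
print('small tri, empty tray onz', onz('scene',(391,309),.01),onz('side',(331,181),.01))
R=lambda I,x,y,w,h:cv2.resize(I[y:y+h,x:x+w],(400,300),interpolation=cv2.INTER_CUBIC)
cv2.imwrite('pics/crop1.png',np.vstack([np.hstack([R(S,165,155,120,90-30+30),R(D,270,330,160,120)]),np.hstack([R(S,280,245,160,120),R(D,290,140,136,102)])]))
E
```

```text
scene 304 bbox [188 174] [25 17] cen [199.62171053 181.67763158] z12 [ 0.526  -0.3573  0.012 ]
side 1807 bbox [330 395] [47 57] cen [350.76203652 426.09186497] z12 [ 0.5172 -0.3581  0.012 ]
scene 93 bbox [250 181] [13 11] cen [255.75268817 185.74193548] z12 [ 0.445  -0.2271  0.012 ]
side 347 bbox [282 347] [22 22] cen [292.1556196  356.89337176] z12 [ 0.4393 -0.2291  0.012 ]
small tri, empty tray onz [0.53825957 0.26082011 0.01      ] [0.54123512 0.25807593 0.01      ]
```

View pics/crop1.png

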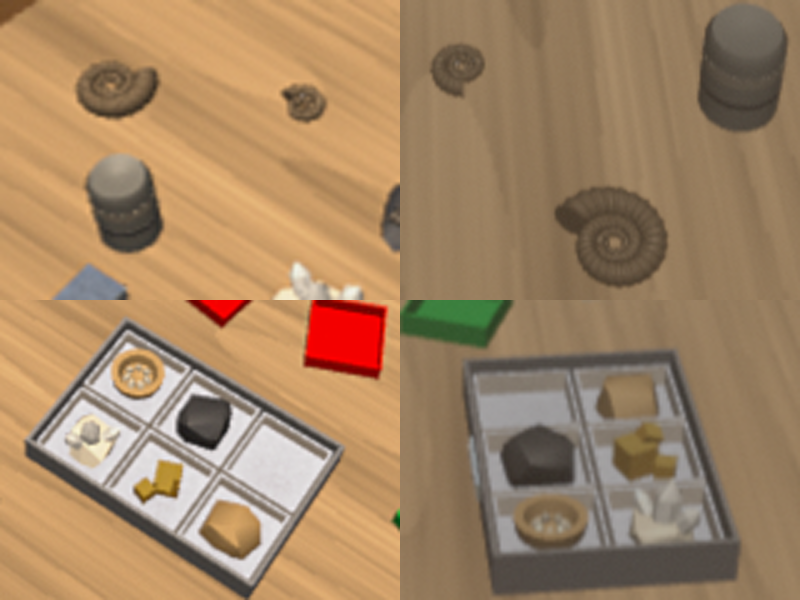

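The crops confirm the choices: the large ammonite lies beside the drill core, and the white tray is the only empty place in the box. Before sweeping, I check for tall things near the path.

Run:
```python
from h import *
for t,a in [('towel',('side',(177,105))),('standbase',('scene',(553,372))),('standbase',('side',(287,107)))]: print(t,onz(*a,0.0))
print('lamp head left-end', tri(ray('scene',(553,345)),ray('side',(285,20))), tri(ray('scene',(625,355)),ray('side',(312,45))))
```

```text
towel [0.15474203 0.67221847 0.        ]
standbase [0.44931568 0.62586393 0.        ]
standbase [0.45340359 0.63898304 0.        ]
lamp head left-end (array([0.48959179, 0.5777113 , 0.23072051]), np.float64(0.0785770737346198)) (array([0.49342123, 0.67167635, 0.1861928 ]), np.float64(0.08359437021682312))
```

Call:
carry_out(steps=[-0.31,-0.33,0,0,0,0,0,-0.31,-0.33,0,0,0,0,0,-0.31,-0.33,0,0,0,0,0,-0.31,-0.33,0,0,0,0,0,-0.31,-0.33,0,0,0,0,0,-0.31,-0.33,0,0,0,0,0,-0.31,-0.33,0,0,0,0,0,-0.31,-0.33,0,0,0,0,0,-0.628,-0.658,0.05,0,0,0,0,-0.628,-0.658,0.05,0,0,0,0,-0.628,-0.658,0.05,0,0,0,0,-0.628,-0.658,0.05,0,0,0,0,-0.628,-0.658,0.05,0,0,0,0,-0.628,-0.658,0.05,0,0,0,0,-0.628,-0.658,0.05,0,0,0,0,-0.628,-0.658,0.05,0,0,0,0,-0.628,-0.658,0.05,0,0,0,0,-0.628,-0.658,0.05,0,0,0,0,-0.628,-0.658,0.05,0,0,0,0,-0.628,-0.658,0.05,0,0,0,0])

```text
time_s: 2.1
eef_pos: [0.523, -0.3582, 0.2525]
eef_rot: [-0.001, 0.232, 0.973, 0.0]
wrist_force: [0.3, 1.7, -0.2]
opening: 0.001
grasp_force: 0.0
```

```bash
cat >> h.py <<'E'
from scipy.spatial.transform import Rotation as Ro
def wrist():
    o=ctrl.get_obs(); I=ctrl.camera('wrist')[:,:,::-1].copy()
    T=np.eye(4); T[:3,:3]=Ro.from_quat(np.roll(o['eef_rot'],-1)).as_matrix(); T[:3,3]=o['eef_pos']
    return o,I,T@ctrl.camera_params('wrist')['hand_eye'],T
E
python3 - <<'E'
from h import *
o,I,C,T=wrist(); np.savez('w1.npz',C=C,T=T); print(o['time_s'],T.round(4).tolist(),o['dq'].round(3) if hasattr(o['dq'],'round') else o['dq'])
hsv=cv2.cvtColor(I,cv2.COLOR_BGR2HSV)
p=ctrl.camera_params('wrist');f=240/np.tan(np.radians(p['vertical_fov']/2));q=np.linalg.inv(C)@[.523,-.357,.012,1];print('expect px',q[:2]/q[2]*f+[p['cx'],p['cy']])
m=((hsv[...,2]<140)).astype(np.uint8); m=cv2.morphologyEx(m,cv2.MORPH_OPEN,np.ones((3,3)));m=cv2.morphologyEx(m,cv2.MORPH_CLOSE,np.ones((9,9)))
k,l,s,ce=cv2.connectedComponentsWithStats(m)
for i in range(1,k):
    if s[i,4]>300: print(s[i],ce[i],onz('wrist',ce[i],.012,C).round(4))
cv2.drawContours(I,cv2.findContours(m,cv2.RETR_EXTERNAL,cv2.CHAIN_APPROX_NONE)[0],-1,(0,0,255),1)
cv2.imwrite('pics/w1.png',I)
E
```

```text
2.1 [[-0.8919, 0.4522, -0.0014, 0.523], [0.4522, 0.8919, 0.0014, -0.3582], [0.0019, 0.0006, -1.0, 0.2525], [0.0, 0.0, 0.0, 1.0]] [ 0.039 -0.053  0.056  0.011  0.015  0.011]
expect px [326.66308891 216.10774044]
[ 587    0   53   39 1565] [617.30159744  15.64025559] [ 0.4855 -0.1038  0.012 ]
[ 408   15   51   48 1881] [433.95959596  38.83625731] [ 0.4401 -0.2273  0.012 ]
[626 139  14  43 433] [633.69284065 160.69284065] [ 0.5928 -0.119   0.012 ]
[ 294  174   70   80 3805] [330.1348226  217.69671485] [ 0.5255 -0.355   0.012 ]
[    0   180   640   300 92423] [268.66994146 386.09882821] [ 0.6454 -0.4804  0.012 ]
[  0 221  46  47 693] [ 13.67676768 243.07503608] [ 0.4248 -0.603   0.012 ]
[ 445  227   89   81 3260] [479.3898773  256.91441718] [ 0.6136 -0.2568  0.012 ]
[508 308  30  67 311] [522.18649518 339.77491961] [ 0.7064 -0.25    0.012 ]
```

View pics/w1.png

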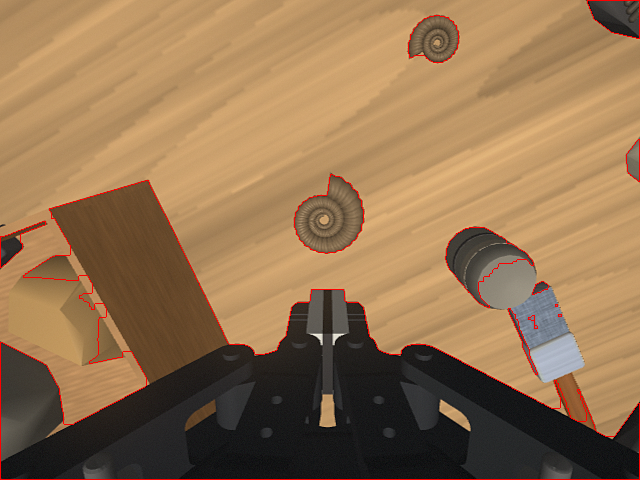

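The wrist view shows the large ammonite at (330,217), the small one at (434,39), the drill core at (485,265) and the crate wall at the left. I check the crate's clearance before going down.

Run:
```python
from h import *
z=np.load('w1.npz');C,T=z['C'],z['T']
print('crate foot',[onz('scene',u,0).round(3) for u in [(190,148),(128,183)]])
print('crate right top, two views',tri(ray('scene',(187,120)),ray('wrist',(148,180),C)))
print('core',onz('wrist',(505,283),.066,C))
t=np.array([.525,-.355,.118]); print('tool shift',(T[:3,:3].T@(t-T[:3,3])).round(4))
```

```text
crate foot [array([ 0.444, -0.474,  0.   ]), array([ 0.641, -0.518,  0.   ])]
crate right top, two views (array([ 0.4502813 , -0.42691209,  0.13516105]), np.float64(0.028894837241239334))
core [ 0.61383201 -0.25911647  0.066     ]
tool shift [-0.0006  0.0037  0.1345]
```

Run:
```python
from h import *
z=np.load('w1.npz');C,T=z['C'],z['T']
for h in (.06,.08,.1): print('scene corner top at z',h,onz('scene',(187,120),h).round(3),onz('scene',(130,158),h).round(3))
for h in (0,.06,.08,.1):
  print(h,[((np.linalg.inv(T)@np.r_[onz('wrist',u,h,C),1])[:2].round(3).tolist(),onz('wrist',u,h,C)[:2].round(3).tolist()) for u in [(148,180),(200,298),(228,342),(50,208)]])
```

```text
scene corner top at z 0.06 [ 0.406 -0.508  0.06 ] [ 0.603 -0.528  0.06 ]
scene corner top at z 0.08 [ 0.419 -0.491  0.08 ] [ 0.612 -0.51   0.08 ]
scene corner top at z 0.1 [ 0.432 -0.473  0.1  ] [ 0.622 -0.492  0.1  ]
0 [([0.028, -0.148], [0.431, -0.478]), ([-0.079, -0.115], [0.542, -0.496]), ([-0.125, -0.092], [0.592, -0.497]), ([0.004, -0.235], [0.413, -0.566])]
0.06 [([0.036, -0.121], [0.436, -0.449]), ([-0.051, -0.093], [0.526, -0.464]), ([-0.088, -0.075], [0.568, -0.465]), ([0.017, -0.191], [0.421, -0.521])]
0.08 [([0.039, -0.111], [0.438, -0.44]), ([-0.042, -0.086], [0.521, -0.454]), ([-0.076, -0.069], [0.559, -0.454]), ([0.021, -0.177], [0.424, -0.506])]
0.1 [([0.042, -0.102], [0.439, -0.43]), ([-0.033, -0.079], [0.516, -0.443]), ([-0.064, -0.063], [0.551, -0.444]), ([0.025, -0.162], [0.427, -0.491])]
```

The wall is about 120 mm off, so there is room. I descend and hold.

Call:
carry_out(steps=[0,0.004,0.03,0,0,0,0,0,0.004,0.06,0,0,0,0,0,0.004,0.085,0,0,0,0,0,0.004,0.105,0,0,0,0,0,0.004,0.12,0,0,0,0,0,0.004,0.13,0,0,0,0,0,0.004,0.134,0,0,0,0,0,0.004,0.134,0,0,0,0,0,0.004,0.134,0,0,0,0,0,0.004,0.134,0,0,0,0])

```text
time_s: 3.15
eef_pos: [0.5257, -0.3536, 0.121]
eef_rot: [0.001, 0.231, 0.973, -0.0]
wrist_force: [0.2, 0.1, 0.4]
opening: 0.001
grasp_force: 0.0
```

Call:
carry_out(steps=[0,-0.001,0.003,0,0,0,0,0,-0.001,0.003,0,0,0,0,0,-0.001,0.003,0,0,0,0,0,-0.001,0.003,0,0,0,0])

```text
time_s: 3.55
eef_pos: [0.5248, -0.3541, 0.1169]
eef_rot: [-0.0, 0.231, 0.973, 0.0]
wrist_force: [-0.9, 0.4, 0.5]
opening: 0.003
grasp_force: 0.0
```

Run:
```python
from h import *
o=ctrl.get_obs();print(o['eef_pos'],o['time_s'])
D=ctrl.camera('side')[:,:,::-1]; S=ctrl.camera('scene')[:,:,::-1]
R=lambda I,x,y,w,h:cv2.resize(I[y:y+h,x:x+w],(400,300),interpolation=cv2.INTER_CUBIC)
cv2.imwrite('pics/a.png',np.hstack([R(D,270,330,160,120),R(S,140,110,120,90)]))
```

```text
[ 0.52478799 -0.35407476  0.11689557] 3.55
```

View pics/a.png

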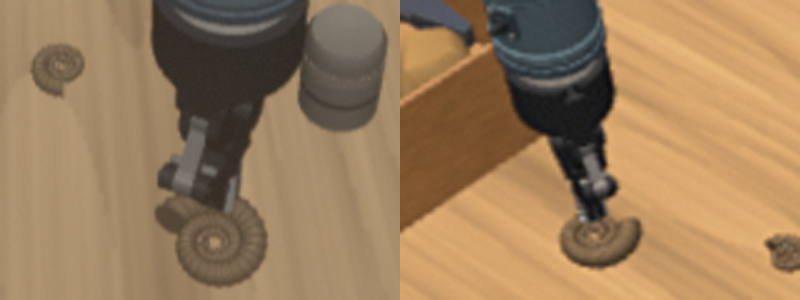

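Both views show the fingertips just above the ammonite's middle, with the crate and the core clear. I hold here.

Call:
carry_out(steps=[0,0,0,0,0,0,0,0,0,0,0,0,0,0,0,0,0,0,0,0,0,0,0,0,0,0,0,0,0,0,0,0,0,0,0,0,0,0,0,0,0,0,0,0,0,0,0,0,0,0,0,0,0,0,0,0,0,0,0,0,0,0,0,0,0,0,0,0,0,0,0,0,0,0,0,0,0,0,0,0,0,0,0,0,0,0,0,0,0,0,0,0,0,0,0,0,0,0,0,0,0,0,0,0,0,0,0,0,0,0,0,0,0,0,0,0,0,0,0,0,0,0,0,0,0,0,0,0,0,0,0,0,0,0,0,0,0,0,0,0])

```text
time_s: 5.65
eef_pos: [0.5248, -0.354, 0.1169]
eef_rot: [0.0, 0.231, 0.973, -0.0]
wrist_force: [-0.1, -0.1, -0.1]
opening: 0.002
grasp_force: 0.0
```

Call:
carry_out(steps=[0,0,0,0,0,0,0,0,0,0,0,0,0,0,0,0,0,0,0,0,0,0,0,0,0,0,0,0,0,0,-0.04,0,0,0,0,0,0,-0.08,0,0,0,0,0,0,-0.12,0,0,0,0,0,0,-0.15,0,0,0,0,0,0,-0.15,0,0,0,0,0,0,-0.15,0,0,0,0])

```text
time_s: 6.65
eef_pos: [0.525, -0.3542, 0.2678]
eef_rot: [0.001, 0.231, 0.973, -0.001]
wrist_force: [-0.3, 0.2, -0.6]
opening: -0.0
grasp_force: 0.0
```

Call:
carry_out(steps=[0.262,0.554,0,0,0,0,0,0.262,0.554,0,0,0,0,0,0.262,0.554,0,0,0,0,0,0.262,0.554,0,0,0,0,0,0.262,0.554,0,0,0,0,0,0.262,0.554,0,0,0,0,0,0.262,0.554,0,0,0,0,0,0.262,0.554,0,0,0,0,0,0.262,0.554,0,0,0,0,0,0.262,0.554,0,0,0,0,0,0.262,0.554,0,0,0,0,0,0.262,0.554,0,0,0,0,0,0.262,0.554,0,0,0,0,0,0.262,0.554,0,0,0,0,0,0.262,0.554,0,0,0,0,0,0.262,0.554,0,0,0,0,0,0.262,0.554,0,0,0,0,0])

```text
time_s: 8.35
eef_pos: [0.5404, 0.2569, 0.2667]
eef_rot: [-0.0, 0.232, 0.973, -0.0]
wrist_force: [0.9, 0.3, -0.3]
opening: -0.001
grasp_force: 0.0
```

Run:
```python
from h import *
o,I,C,T=wrist(); np.savez('w2.npz',C=C,T=T); print(o['time_s'],T.round(4).tolist())
cv2.imwrite('pics/w2raw.png',I)
hsv=cv2.cvtColor(I,cv2.COLOR_BGR2HSV)
m=((hsv[...,1]<30)&(hsv[...,2]>130)).astype(np.uint8); m=cv2.morphologyEx(m,cv2.MORPH_OPEN,np.ones((5,5)))
k,l,s,ce=cv2.connectedComponentsWithStats(m)
for i in range(1,k):
    if s[i,4]>800: print(s[i],ce[i].round(),onz('wrist',ce[i],.006,C).round(4))
cv2.imwrite('pics/w2.png',I)
```

```text
8.35 [[-0.892, 0.4521, -0.0003, 0.5404], [0.4521, 0.892, -0.0003, 0.2569], [0.0002, -0.0005, -1.0, 0.2667], [0.0, 0.0, 0.0, 1.0]]
[ 562  137   78  191 8576] [612. 221.] [0.6625 0.479  0.006 ]
[ 285  155  114  106 6815] [340. 208.] [0.5442 0.2695 0.006 ]
[ 210  202  101   78 2408] [263. 236.] [0.5355 0.1968 0.006 ]
[ 330  238  101   68 2076] [388. 270.] [0.6156 0.2829 0.006 ]
[ 139  245   96   74 2145] [191. 277.] [0.5397 0.118  0.006 ]
[ 258  280   65   61 1308] [284. 309.] [0.6069 0.1793 0.006 ]
[ 189  318   76   40 1148] [227. 338.] [0.6089 0.1145 0.006 ]
```

View pics/w2.png

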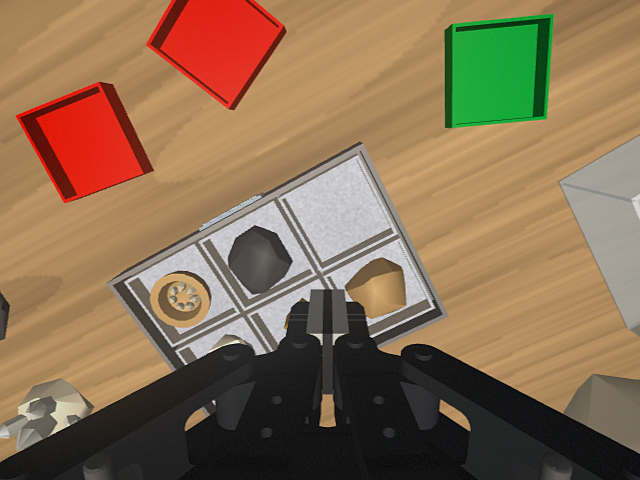

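The wrist view shows the empty tray centred at about (340,208), next to the ore and the sandstone. The box's rim corners are at (110,282), (362,144) and (445,315). I take the tray's centre from those corners.

Run:
```python
from h import *
z=np.load('w2.npz');C,T=z['C'],z['T']
A,B,D=[onz('wrist',u,.034,C)[:2] for u in [(109,282),(362,143),(446,315)]]
ex=(D-B)/np.linalg.norm(D-B);ey=(B-A)/np.linalg.norm(B-A)
print('corners',A,B,D,'len',np.linalg.norm(D-B),np.linalg.norm(B-A),'yaw',np.degrees(np.arctan2(*ey[::-1]))-90,np.degrees(np.arctan2(*ex[::-1])))
c=B+.044*ex-.044*ey; print('centre',c)
# rim-gap crosspoint of four trays around (320,272), level with rims: 39 mm in x and y from tray centre
g=onz('wrist',(320,272),.024,C)[:2]; print('from crossing',g-.039*ex+.039*ey)
S=cv2.imread('pics/scene0.png')
print('scene est',onz('scene',(391,309),.006))
print('shift',(T[:3,:3].T@(np.r_[c,.117]-T[:3,3])).round(4))
```

```text
corners [0.50701075 0.06790541] [0.50021439 0.30845035] [0.6647043 0.3115287] len 0.16451871033496498 0.2406409366852955 yaw 1.6184038061963122 1.0721382175440566
centre [0.54544937 0.2652912 ]
from crossing [0.54288722 0.26812647]
scene est [0.53623568 0.26020266 0.006     ]
shift [-0.0007  0.0098  0.1497]
```

Call:
carry_out(steps=[0.001,0.01,0,0,0,0,0,0.001,0.01,0.03,0,0,0,0,0.001,0.01,0.06,0,0,0,0,0.001,0.01,0.09,0,0,0,0,0.001,0.01,0.115,0,0,0,0,0.001,0.01,0.135,0,0,0,0,0.001,0.01,0.145,0,0,0,0,0.001,0.01,0.15,0,0,0,0,0.001,0.01,0.15,0,0,0,0,0.001,0.01,0.15,0,0,0,0,0.001,0.01,0.15,0,0,0,0])

```text
time_s: 9.5
eef_pos: [0.5446, 0.2682, 0.1182]
eef_rot: [0.001, 0.231, 0.973, 0.001]
wrist_force: [-0.3, 0.3, -0.6]
opening: 0.0
grasp_force: 0.0
```

Run:
```python
from h import *
o=ctrl.get_obs();print(o['eef_pos'],o['time_s'])
D=ctrl.camera('side')[:,:,::-1]; S=ctrl.camera('scene')[:,:,::-1]
R=lambda I,x,y,w,h:cv2.resize(I[y:y+h,x:x+w],(400,300),interpolation=cv2.INTER_CUBIC)
cv2.imwrite('pics/b.png',np.hstack([R(D,290,140,136,102),R(S,280,245,160,120)]))
```

```text
[0.54457001 0.26821749 0.11822187] 9.5
```

View pics/b.png

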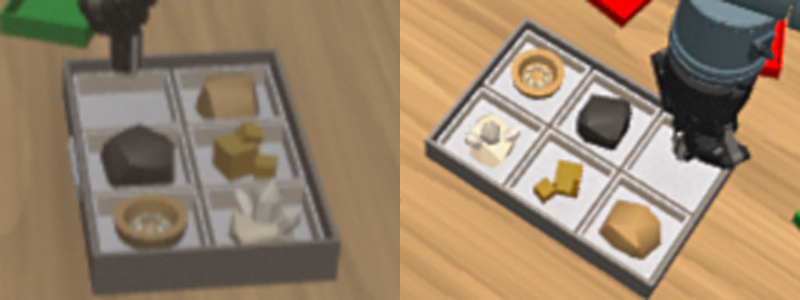

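Run:
```python
from h import *
for n,(x,y,w) in [('side',(290,140,136)),('scene',(280,245,160))]:
    p=ctrl.camera_params(n);f=240/np.tan(np.radians(p['vertical_fov']/2))
    for t,P in [('tip',(.5446,.2682,.045)),('tray floor centre',(.5445,.2665,.006))]:
        q=np.linalg.inv(p['cam_to_world'])@np.r_[P,1]; u=q[:2]/q[2]*f+[p['cx'],p['cy']]
        print(n,t,((u-[x,y])*400/w).round())
```

```text
side tip [124.  74.]
side tray floor centre [124. 119.]
scene tip [286. 152.]
scene tray floor centre [279. 170.]
```

The projections agree with the pictures: the tip is over the tray's middle and nothing is touched. I hold.

Call:
carry_out(steps=[0,0,0.001,0,0,0,0,0,0,0.001,0,0,0,0,0,0,0.001,0,0,0,0,0,0,0.001,0,0,0,0,0,0,0.001,0,0,0,0,0,0,0.001,0,0,0,0,0,0,0.001,0,0,0,0,0,0,0.001,0,0,0,0,0,0,0.001,0,0,0,0,0,0,0.001,0,0,0,0,0,0,0.001,0,0,0,0,0,0,0.001,0,0,0,0,0,0,0.001,0,0,0,0,0,0,0.001,0,0,0,0,0,0,0.001,0,0,0,0,0,0,0.001,0,0,0,0,0,0,0.001,0,0,0,0,0,0,0.001,0,0,0,0,0,0,0.001,0,0,0,0,0,0,0.001,0,0,0,0])

```text
time_s: 11.6
eef_pos: [0.5438, 0.268, 0.1159]
eef_rot: [-0.0, 0.231, 0.973, -0.0]
wrist_force: [0.0, -0.6, -0.5]
opening: -0.002
grasp_force: 0.0
```

Call:
carry_out(steps=[0,0,0,0,0,0,0,0,0,0,0,0,0,0,0,0,0,0,0,0,0,0,0,0,0,0,0,0,0,0,0,0,0,0,0,0,0,0,0,0,0,0])

```text
time_s: 12.2
eef_pos: [0.5438, 0.268, 0.1159]
eef_rot: [0.0, 0.231, 0.973, 0.0]
wrist_force: [0.4, 0.4, -0.6]
opening: 0.003
grasp_force: 0.0
```

```bash
python3 -c "
from bench import ctrl
print(ctrl.get_obs()['eef_pos']);print(ctrl.hand_in())"
```

```text
[0.54377987 0.26797356 0.11591241]
the job is handed in; nothing more can be done
None
```

The job is handed in at 12.2 s: the arm pointed about 2 cm above the large ammonite for over 2 s, rose clear, then pointed into the empty tray for over 2 s and stayed there, with no sign of contact in the force readings.

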